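Book out and peel off the cover tray

ROBOT

A 6-joint arm with a two-finger parallel gripper is mounted at the origin on a cart in front of the work surface, level with it; the furniture and walls round the work are solid. World frame = base frame: x ahead of the robot, y to its left, z up, the work surface at z = 0. Lengths are in m, angles in rad, forces in N, time in s.
With the tool pointing down it reaches from about 0.325 to 0.775 m from the base axis. Payload 9.3 kg.
Tool frame: the origin (TCP) lies between the finger pads; the fingertips stand 11 mm ahead of it and the grasp point (between the pads) lies 8 mm behind it; z points along the fingers, y is the line along which they close (so a half turn about z gives the same grasp; the last joint's range is limited). The gripper opens to 85 mm and grips with 20 to 120 N. Pads are 22 mm wide; open, the fingers measure 114 mm over their backs; the gripper's body (76 mm by 85 mm) begins 54 mm behind the grasp point. The pads swing forward as they close: fully open they stand 13 mm farther back than shut.
Start: joints at [-1.493, 0.259, 0.021, 1.334, 0, 1.418], TCP at [0.126, -0.535, 0.242] pointing down, gripper open.
Joint ranges: [-3.04, 3.04], [-0.91, 1.82], [-1.04, 1.36], [-1.92, 1.95], [-1.52, 1.45], [-3.14, 3.14]. Speed limits (rad/s): [2.22, 2.22, 2.79, 3.14, 3.14, 3.14].

INTERFACE

Orientations are given as a unit quaternion [w, x, y, z].
In Python, from station import * gives the robot as it stands.
- The arm moves only by the tool drive_tool, never from a script. Its argument "steps" is a list of rows, each a list of 3 entries, a list of its own where there are three numbers: the shift along the world's x, y, z in cm, then the turn, a rotation vector about the world's x, y, z in degrees, then the closure, from 0 (fully open) to 1 (shut). A call has exactly 8 rows; each row is the pose to reach, as a shift and turn from the pose commanded when the call began; what a row does not reach only later rows make up. A row lasts 1/8 s, in which the tool goes at most 62.5 mm and 10.7 degrees, less where a joint would pass 70% of its speed; a pose out of reach is approached as far as the arm can. A call with a gripper value outside its range is refused whole. The fingers move at their own pace and stop on an object; "squeeze" is the grip in N (left out, the last holds). Time passes only in rows, so rows that repeat a pose let the fingers close, or fill a call up. It gives the time, the measured TCP pose, the force, the opening and the grip force at its end, in the units of the state.
- get_state(): the state, without advancing time (a new reading comes with each control period).
- read_camera(name): name is "scene" or "top" or "wrist"; returns a dict with "pixels" (480x640x3 uint8, red, green, blue), "K" (3x3 intrinsics, pixels), "R" (3x3) and "t" (3): a world point X has camera coordinates R X + t; the wrist camera has in their place "tool_from_camera" (4x4, takes a point from camera to tool coordinates, whose origin is the TCP and whose axes are the flange's). Camera axes: x right, y down, z forward; pixel columns grow to the right and rows downward; lengths in m; the calibration is good to about 2 mm. A picture is of the moment at which its call begins: read the wrist's pose just before it. There is no depth.
- hand_in(): hands the job in; it is judged then, once.
The state is a dict: "time_s": time; "qpos": joint angles; "dq": joint speeds; "effort": joint torques, N m; "eef_pos": TCP position; "eef_rot": TCP orientation; "wrist_force": force on the tool from outside, world axes, zero at the start; "moment": the same for the moment, N m; "finger_gap": opening from 0.0 (shut) to 1.0 (fully open); "finger_force": force on a finger pad.
Only numpy, scipy, OpenCV 4.12 (cv2) and the standard library are available. Lean on these libraries where they do the work, as an engineer would, in place of code of your own. Each camera call takes 0.05 s, during which the arm holds its last target. There are 200 camera calls.

TASK

Book out the cover tray on the booking pad: press the round key, then the square key, then the bar key, one at a time and each fully down. Then peel the cover tray off its tightly held stack by its pull lug: raise the lug's corner first, tilting the tray up while the corner opposite still rests in the stack, so that the lower trays stay standing where they are, and lift it away. Finish while still holding the tray by the lug, still and level, its middle at least 20 cm above the worktop; do not let go or put it down, and leave the other things on the bench alone.

Things in the scene. Friction and masses are not known exactly. Their poses are not given: they have to be found in the camera images.
- lug (a point): Centre of the cover tray's pull lug (the only lug): upright block 10 mm thick, 30 wide, 34 high, on the rim at one corner; rim flange 16 mm below this point. Axes as the tray's: it lies at x -69, y +49 mm from the tray's middle. Its broad faces look along the 45 degree line between the tray's -x and +y; pinch it from above, fingers closing along that line, one inside the tray, one outside.
- tray_middle (a point): Middle of the cover tray, 13 mm above its underside: formed plastic tray, 156 x 116 mm (long side along its x) over the rim, 26 high, 80 g, nested with 2 mm play. Four sprung catches (noses 24 mm round, at x +-22 mm on its long sides) hold its rim, about 3 N each, and snap off once the rim there rises 6 mm; pulled up flat, all hold and the stack may come up.
- far_corner (a point): Rim corner of the cover tray diagonally opposite the lug, underside of the rim (at x +78, y -58 mm, 11 mm above the tray's middle point); same axes as the tray. The tray is best turned up about this corner.
- lower_trays: Lower trays: three nested trays of the same outline without lugs, fixed together on a steel base plate (150 x 110 x 6 mm), 1.1 kg, standing loose on the worktop. Origin at the centre of the plate's underside, axes as the cover tray's; the cover tray's floor underside rests 30 mm above this origin, its rim 56 mm above.
- pad: Booking pad: white flat box 80 x 180 x 28 mm, fixed to the worktop, with three black keys in a row along its y axis 52 mm apart; which key is in which of the three places varies. Origin at the centre of its underside.
- round_top (a point): Round key, 26 mm across: centre of its top face, about 46 mm above the worktop; pressed straight down.
- round_key (a joint): Travel of the round key: 0 released, 0.006 m fully down; spring, 1.5 N to start, about 4.7 N fully down.
- square_top (a point): Square key, 25 x 25 mm: centre of its top face, about 46 mm above the worktop; pressed straight down.
- square_key (a joint): Travel of the square key: 0 released, 0.006 m fully down; spring, 1.5 N to start, about 4.7 N fully down.
- bar_top (a point): Bar key, oblong, 42 x 15 mm (long side across the row): centre of its top face, about 46 mm above the worktop; pressed straight down.
- bar_key (a joint): Travel of the bar key: 0 released, 0.006 m fully down; spring, 1.5 N to start, about 4.7 N fully down.
- flux_bottle: Bystander: small bottle with pointed cap, 38 mm across, 116 mm tall; origin under its centre.
- pen_marker: Bystander: marker pen, 135 mm long, lying; origin at its underside.
- choke_3: Bystander: small copper-wound ring, 41 x 62 x 15 mm, lying between pad and stack; origin at its underside.
- tape_electrical: Bystander: roll of black tape, 58 mm across, 19 mm high, lying flat; origin at its underside.
- cover_tray: The cover tray as a whole (see its middle point): origin at the centre of the underside of its floor; same axes.

How it is judged:
By the outcome, as a careful person would: the job done as asked, in the order asked, and still so for the second after the job is handed in, while the arm keeps its last pose, push and grip.
It also fails if it takes over 58 s, if anything falls off the work surface, if the arm or the gripper's body presses on something with over 40 N, if the wrist force passes 120 N, or if a joint passes its speed limit or range.

## Working session

There is one attempt and no reset: what is moved stays moved. The work goes in short steps, Python scripts to look and compute and a tool call to move; the robot and the scene stay as the last step left them, time stands still between calls to the robot, and variables do not carry over. Pictures are saved under pics/ and viewed, at most 10 in all, crops included, and the job is handed in when it is done.

Besides the shell and the picture viewer there is one more tool, called after "Request:" as name(argument=value, ...), one argument or row to a line, values as JSON. drive_tool: Moves the arm, as the interface text tells. Its arguments: {"type":"object","properties":{"steps":{"type":"array"},"squeeze":{"type":"number"}},"required":["steps"]}

```bash
mkdir -p pics; ls; python3 - <<'E'
from station import *
import cv2,numpy as np,pickle
s=get_state();print({k:np.round(v,3) for k,v in s.items()})
d={}
for n in("scene","top"):
    c=read_camera(n);d[n]=c
    print(n,c["K"],c["R"],c["t"])
    cv2.imwrite(f"pics/{n}0.png",c["pixels"][:,:,::-1])
pickle.dump(d,open("cams.pkl","wb"))
E
```

```text
pics
{'time_s': np.float64(0.0), 'qpos': array([-1.493,  0.259,  0.021,  1.334, -0.   ,  1.418]), 'dq': array([-0.   ,  0.   , -0.   ,  0.002,  0.001, -0.001]), 'effort': array([-2.0000e-03, -5.5564e+01,  3.4452e+01,  1.4000e-02, -0.0000e+00,
       -0.0000e+00]), 'eef_pos': array([ 0.126, -0.535,  0.242]), 'eef_rot': array([-0.001,  0.993,  0.115,  0.   ]), 'wrist_force': array([ 0.462, -0.161,  0.485]), 'moment': array([-0.025,  0.026, -0.044]), 'finger_force': np.float64(0.0), 'finger_gap': np.float64(0.999)}
scene [[611.11066354   0.         314.26049768]
 [  0.         611.11066354 234.43373418]
 [  0.           0.           1.        ]] [[ 0.89501893 -0.44602632  0.00127796]
 [-0.33318109 -0.67047737 -0.6629106 ]
 [ 0.29653241  0.59289175 -0.74869747]] [-0.50885427  0.24786506  1.43747853]
top [[601.49708341   0.         315.02206309]
 [  0.         601.49708341 239.83033047]
 [  0.           0.           1.        ]] [[-0.00348624 -0.99993848 -0.01053021]
 [-0.98959648  0.00496436 -0.14378515]
 [ 0.14382858  0.00991939 -0.9895529 ]] [0.00608797 0.59096977 1.58639282]
```

View pics/top0.png

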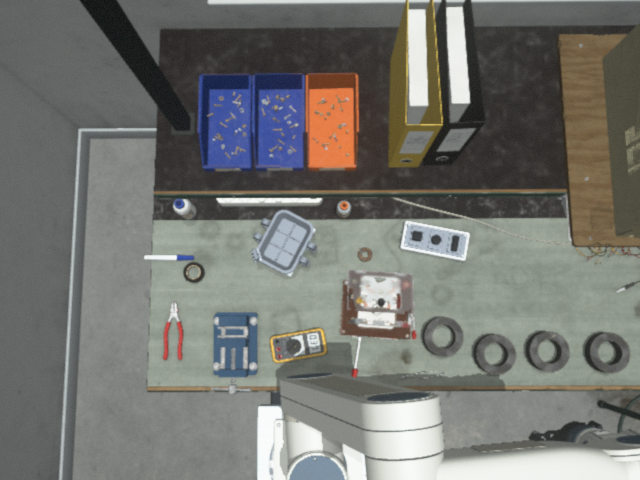

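View pics/scene0.png

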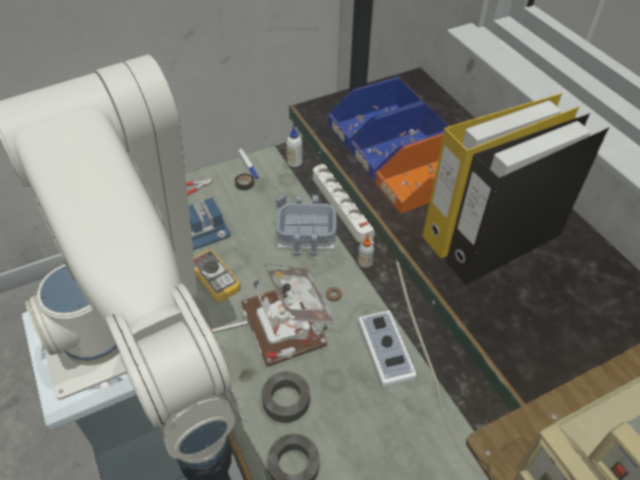

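The top view shows the tray at about (285,242) and the pad at about (435,240), with three keys at (414..456, 240). The shelf edge is at row ~195. Next I'll enlarge both.

```bash
cat > h.py <<'E'
import numpy as np,pickle,cv2
D=pickle.load(open("cams.pkl","rb"))
def ray(c,u,v,z):
    c=D[c] if isinstance(c,str) else c
    R,t=np.array(c["R"]),np.array(c["t"])
    o=-R.T@t; d=R.T@np.linalg.inv(c["K"])@np.array([u,v,1.]); return o+d*(z-o[2])/d[2]
E
python3 - <<'E'
from h import *
t=D["top"]["pixels"][:,:,::-1];s=D["scene"]["pixels"][:,:,::-1]
def cr(i,x,y,w,h): return cv2.resize(i[y:y+h,x:x+w],(400,300),interpolation=cv2.INTER_CUBIC)
a=np.vstack([np.hstack([cr(t,240,198,100,75),cr(t,390,205,100,75)]),np.hstack([cr(s,255,185,100,75),cr(s,330,300,110,82)])])
cv2.imwrite("pics/crop.png",a)
for n,p in dict(tray=(285,241,.05),pad=(435,239,.028),k1=(420,239,.046),edge=(285,193,.0)).items(): print(n,ray("top",*p).round(3))
g=cv2.cvtColor(t,cv2.COLOR_BGR2GRAY)
m=((g<60)*255).astype(np.uint8); m[:222]=0;m[256:]=0;m[:,:402]=0;m[:,468:]=0
for c in cv2.findContours(m,0,1)[0]:
    if cv2.contourArea(c)>15:
        r=cv2.minAreaRect(c);print(cv2.contourArea(c),np.round(r[0],1),np.round(r[1],1),round(r[2]),ray("top",*r[0],.046).round(4))
w=((g>170)*255).astype(np.uint8); w[:215]=0;w[265:]=0;w[:,:395]=0;w[:,475:]=0
c=max(cv2.findContours(w,0,1)[0],key=cv2.contourArea);b=cv2.boxPoints(cv2.minAreaRect(c));
for p in b: print(p,ray("top",*p,.028).round(3))
E
```

```text
tray [0.587 0.084 0.05 ]
pad [ 0.594 -0.324  0.028]
k1 [ 0.591 -0.28   0.046]
edge [0.731 0.088 0.   ]
[399.3846  248.07693] [ 0.569 -0.226  0.028]
[405.1154 219.4231] [ 0.648 -0.244  0.028]
[470.6923  232.53848] [ 0.611 -0.421  0.028]
[464.96152 261.19232] [ 0.533 -0.403  0.028]
```

View pics/crop.png

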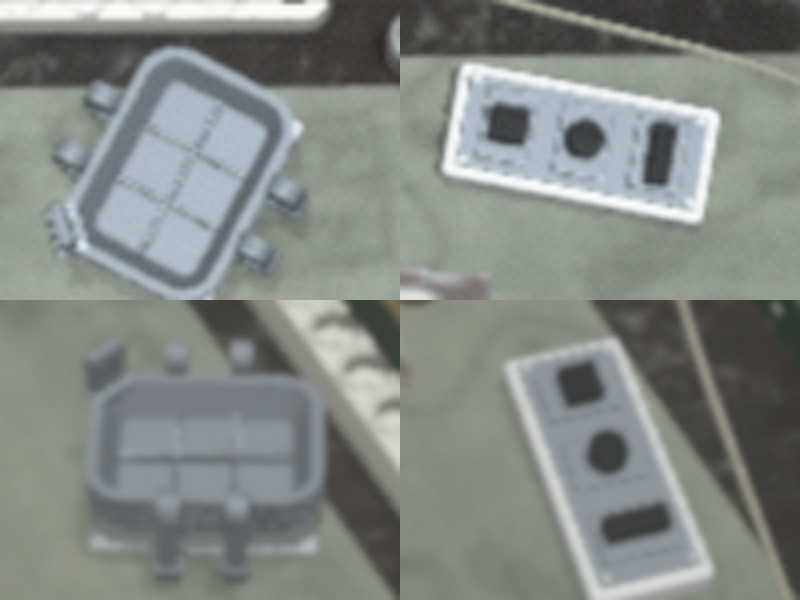

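The order along the pad, left to right in the top view, is square (417,236), round (436,240), bar (455,243). The lug is at the tray's left corner, about (255,255) in top and (281,201) in scene. The tray's long side runs up and to the right, so its yaw is about -30°.

```bash
python3 - <<'E'
from h import *
t=D["top"]["pixels"][:,:,::-1]
g=cv2.cvtColor(t,cv2.COLOR_BGR2GRAY)
G=cv2.resize(g,None,fx=4,fy=4,interpolation=cv2.INTER_CUBIC)
px=lambda q:((q[0]+.5)/4-.5,(q[1]+.5)/4-.5)
for n,(u,v) in dict(sq=(417,236),ro=(436,240),ba=(455,243)).items():
    m=((G<90)*255).astype(np.uint8);k=np.zeros_like(m);k[4*v-44:4*v+44,4*u-32:4*u+32]=255;m&=k
    m=cv2.morphologyEx(m,cv2.MORPH_OPEN,np.ones((9,9)))
    c=max(cv2.findContours(m,0,1)[0],key=cv2.contourArea);r=cv2.minAreaRect(c)
    print(n,np.round(px(r[0]),1),np.round(np.array(r[1])/4/.377,0),round(r[2]),ray("top",*px(r[0]),.046).round(4))
# tray
h=cv2.cvtColor(t,cv2.COLOR_BGR2HSV);print("hsv floor/rim/mat",h[240,285],h[214,283],h[260,330],h[228,265])
b=t.astype(int);m=((b[:,:,0]-b[:,:,1]>3)*255).astype(np.uint8)
k=np.zeros_like(m);k[200:285,240:330]=255;m&=k
m=cv2.resize(m,None,fx=4,fy=4,interpolation=cv2.INTER_LINEAR);m=((m>127)*255).astype(np.uint8)
m=cv2.morphologyEx(m,cv2.MORPH_CLOSE,np.ones((25,25)))
m=cv2.morphologyEx(m,cv2.MORPH_OPEN,cv2.getStructuringElement(2,(81,81)))
c=max(cv2.findContours(m,0,1)[0],key=cv2.contourArea)
P=np.array([ray("top",*px(p[0]),.056)[:2] for p in c]).astype(np.float32)
r=cv2.minAreaRect(P*1000);print(r,cv2.boxPoints(r).round())
def tri(pt,ps):
    A=[];B=[]
    for n,(u,v) in(("top",pt),("scene",ps)):
        c=D[n];Pm=np.array(c["K"])@np.c_[c["R"],c["t"]]
        for i,w in((0,u),(1,v)):
            q=w*Pm[2]-Pm[i];A.append(q[:3]);B.append(-q[3])
    return np.linalg.lstsq(np.array(A),np.array(B),rcond=None)[0]
print("lug",tri((255.5,255),(281,201)))
E
```

```text
sq [416.6 235.8] [23. 24.] 90 [ 0.6003 -0.2709  0.046 ]
ro [435.5 239.4] [21. 23.] 90 [ 0.5901 -0.3215  0.046 ]
ba [454.4 243. ] [16. 40.] 9 [ 0.5799 -0.3721  0.046 ]
hsv floor/rim/mat [104  30 178] [106  31 123] [ 55  19 149] [ 69  15 121]
((586.8614501953125, 85.70916748046875), (135.68051147460938, 157.9304962158203), 62.66513442993164) [[486.  62.]
 [626. -11.]
 [688. 110.]
 [548. 182.]]
lug [0.54789685 0.16117422 0.07083738]
```

Request:
drive_tool(
  steps=[
    [[6,3,0],[0,0,0],1],
    [[12,6,0],[0,0,0],1],
    [[18,8.5,0],[0,0,0],1],
    [[24,11,0],[0,0,0],1],
    [[30,14,0],[0,0,0],1],
    [[36,16.5,0],[0,0,0],1],
    [[42,19.5,-3],[0,0,0],1],
    [[46.4,21.4,-8],[0,0,0],1],
  ],
  squeeze=40,
)

```text
time_s: 1.1
eef_pos: [0.5671, -0.3318, 0.184]
eef_rot: [0.001, 0.993, 0.116, 0.001]
wrist_force: [0.3, -0.7, -0.5]
finger_gap: -0.0
finger_force: 0.0
```

Request:
drive_tool(
  steps=[
    [[0,0,0],[0,0,0],1],
    [[0,0,0],[0,0,0],1],
    [[0,0,-4],[0,0,0],1],
    [[0,0,-8],[0,0,0],1],
    [[0,0,-8],[0,0,0],1],
    [[0,0,-8],[0,0,0],1],
    [[0,0,-8],[0,0,0],1],
    [[0,0,-8],[0,0,0],1],
  ],
)

```text
time_s: 2.1
eef_pos: [0.565, -0.3332, 0.1052]
eef_rot: [0.001, 0.993, 0.115, 0.001]
wrist_force: [-0.6, 0.8, -0.3]
finger_gap: -0.003
finger_force: 0.0
```

Request:
drive_tool(
  steps=[
    [[1.3,0.6,0],[0,0,0],1],
    [[2.5,1.15,0],[0,0,0],1],
    [[2.5,1.15,0],[0,0,0],1],
    [[2.5,1.15,-2],[0,0,0],1],
    [[2.5,1.15,-3.5],[0,0,0],1],
    [[2.5,1.15,-3.5],[0,0,0],1],
    [[2.5,1.15,-3.5],[0,0,0],1],
    [[2.5,1.15,-3.5],[0,0,0],1],
  ],
)

```text
time_s: 3.1
eef_pos: [0.5899, -0.3216, 0.0695]
eef_rot: [0.0, 0.993, 0.115, 0.0]
wrist_force: [-0.9, 0.1, 0.0]
finger_gap: -0.003
finger_force: 0.0
```

```bash
python3 - <<'E'
from station import *
import cv2
s=get_state();c=read_camera("wrist");print(s["eef_pos"],c["K"],c["tool_from_camera"])
cv2.imwrite("pics/w1.png",c["pixels"][:,:,::-1])
E
```

```text
[ 0.58989886 -0.32155204  0.06953919] [[370.64838634   0.         321.09994744]
 [  0.         370.64838634 232.99454111]
 [  0.           0.           1.        ]] [[-4.28518339e-04 -9.63626839e-01 -2.67251064e-01  6.80652691e-02]
 [ 9.99999686e-01 -2.34961583e-04 -7.56228673e-04 -1.16832558e-03]
 [ 6.65928513e-04 -2.67251305e-01  9.63626638e-01 -1.30948425e-01]
 [ 0.00000000e+00  0.00000000e+00  0.00000000e+00  1.00000000e+00]]
```

View pics/w1.png

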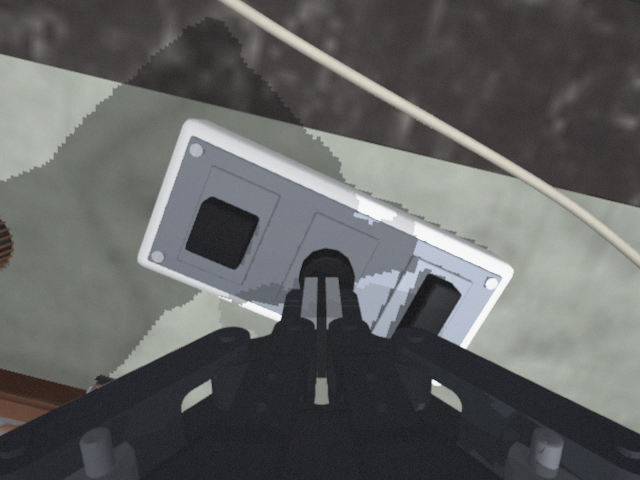

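The wrist view shows the closed fingertips at about (322,280), over the round key at (327,270). Square is at (222,233) and bar at (430,305). Now I'll press the round key.

Request:
drive_tool(
  steps=[
    [[0,0,-1.0],[0,0,0],1],
    [[0,0,-1.5],[0,0,0],1],
    [[0,0,-1.8],[0,0,0],1],
    [[0,0,-1.9],[0,0,0],1],
    [[0,0,-1.95],[0,0,0],1],
    [[0,0,-1.95],[0,0,0],1],
    [[0,0,-1.95],[0,0,0],1],
    [[0,0,-1.95],[0,0,0],1],
  ],
)

```text
time_s: 4.15
eef_pos: [0.5896, -0.3213, 0.0505]
eef_rot: [0.0, 0.993, 0.115, 0.0]
wrist_force: [-3.6, 1.8, 11.4]
finger_gap: -0.004
finger_force: 5.7
```

Request:
drive_tool(
  steps=[
    [[0,0,2],[0,0,0],1],
    [[0,0,2.5],[0,0,0],1],
    [[1.0,5.05,2.5],[0,0,0],1],
    [[1.0,5.05,2.5],[0,0,0],1],
    [[1.0,5.05,2.5],[0,0,0],1],
    [[1.0,5.05,1.0],[0,0,0],1],
    [[1.0,5.05,0.5],[0,0,0],1],
    [[1.0,5.05,0.1],[0,0,0],1],
  ],
)

```text
time_s: 5.15
eef_pos: [0.5991, -0.2714, 0.0501]
eef_rot: [0.0, 0.993, 0.115, -0.0]
wrist_force: [-9.8, 2.9, 28.4]
finger_gap: 0.003
finger_force: 15.0
```

Request:
drive_tool(
  steps=[
    [[0,0,-0.1],[0,0,0],1],
    [[0,0,-0.1],[0,0,0],1],
    [[0,0,-0.1],[0,0,0],1],
    [[0,0,-0.1],[0,0,0],1],
    [[0,0,-0.1],[0,0,0],1],
    [[0,0,-0.1],[0,0,0],1],
    [[0,0,-0.1],[0,0,0],1],
    [[0,0,-0.1],[0,0,0],1],
  ],
)

```text
time_s: 6.15
eef_pos: [0.5991, -0.2713, 0.0504]
eef_rot: [0.0, 0.993, 0.115, -0.0]
wrist_force: [-5.3, 1.1, 12.9]
finger_gap: 0.002
finger_force: 6.4
```

Request:
drive_tool(
  steps=[
    [[0,0,2],[0,0,0],1],
    [[0,0,3],[0,0,0],1],
    [[-1.0,-5.0,3],[0,0,0],1],
    [[-2.0,-10.1,3],[0,0,0],1],
    [[-2.0,-10.1,3],[0,0,0],1],
    [[-2.0,-10.1,3],[0,0,0],1],
    [[-2.0,-10.1,2],[0,0,0],1],
    [[-2.0,-10.1,1],[0,0,0],1],
  ],
)

```text
time_s: 7.15
eef_pos: [0.5798, -0.3707, 0.0585]
eef_rot: [-0.0, 0.993, 0.116, -0.0]
wrist_force: [0.3, 0.1, -0.2]
finger_gap: 0.002
finger_force: 0.0
```

Request:
drive_tool(
  steps=[
    [[0,0,-0.4],[0,0,0],1],
    [[0,0,-0.7],[0,0,0],1],
    [[0,0,-0.9],[0,0,0],1],
    [[0,0,-1.0],[0,0,0],1],
    [[0,0,-1.0],[0,0,0],1],
    [[0,0,-1.0],[0,0,0],1],
    [[0,0,-1.0],[0,0,0],1],
    [[0,0,-1.0],[0,0,0],1],
  ],
)

```text
time_s: 8.15
eef_pos: [0.5798, -0.3715, 0.0505]
eef_rot: [0.0, 0.993, 0.115, 0.0]
wrist_force: [-2.6, 5.0, 10.6]
finger_gap: 0.0
finger_force: 5.1
```

```bash
python3 - <<'E'
from station import *
import numpy as np
s=get_state();print(s["time_s"],np.degrees(s["qpos"]).round(1))
E
```

```text
8.15 [-39.6  33.8   3.2  59.4   0.  127.1]
```

Request:
drive_tool(
  steps=[
    [[0,0,4],[0,0,0],1],
    [[0,0,9],[0,0,0],1],
    [[0,0,14],[0,0,0],0.5],
    [[0,5,16],[0,0,0],0.5],
    [[0,10,16],[0,0,0],0.5],
    [[-0.5,15,16],[0,0,0],0.5],
    [[-1,20,16],[0,0,0],0.5],
    [[-1,25,16],[0,0,0],0.5],
  ],
)

```text
time_s: 9.15
eef_pos: [0.5693, -0.1206, 0.2095]
eef_rot: [0.0, 0.993, 0.115, 0.0]
wrist_force: [1.1, 1.4, -0.1]
finger_gap: 0.504
finger_force: 0.0
```

Request:
drive_tool(
  steps=[
    [[0,3,0],[0,0,10],0.5],
    [[0,6,0],[0,0,20],0.5],
    [[0,9,0],[0,0,30],0.5],
    [[-0.5,12,0],[0,0,40],0.5],
    [[-0.5,15,0],[0,0,50],0.5],
    [[-1,18,0],[0,0,60],0.5],
    [[-1,21,0],[0,0,70],0.5],
    [[-1.5,24,0],[0,0,80],0.5],
  ],
)

```text
time_s: 10.15
eef_pos: [0.5549, 0.119, 0.2093]
eef_rot: [0.0, 0.685, 0.729, 0.0]
wrist_force: [-0.2, 0.1, -0.1]
finger_gap: 0.494
finger_force: 0.0
```

Request:
drive_tool(
  steps=[
    [[0,1,0],[0,0,10],0.5],
    [[0,2,0],[0,0,20],0.5],
    [[-0.5,3,0],[0,0,30],0.5],
    [[-0.7,4,0],[0,0,40],0.5],
    [[-0.7,4.2,0],[0,0,50],0.5],
    [[-0.7,4.2,0],[0,0,60],0.5],
    [[-0.7,4.2,0],[0,0,70],0.5],
    [[-0.7,4.2,0],[0,0,80],0.5],
  ],
)

```text
time_s: 11.15
eef_pos: [0.5478, 0.16, 0.2093]
eef_rot: [0.0, 0.056, 0.998, -0.0]
wrist_force: [0.4, -0.4, -0.5]
finger_gap: 0.501
finger_force: 0.0
```

Request:
drive_tool(
  steps=[
    [[0,0,0],[0,0,10],0.5],
    [[0,0,0],[0,0,20],0.5],
    [[0,0,0],[0,0,24.5],0.5],
    [[0,0,0],[0,0,24.5],0.5],
    [[0,0,-3],[0,0,24.5],0.5],
    [[0,0,-6],[0,0,24.5],0.5],
    [[0,0,-6],[0,0,24.5],0.5],
    [[0,0,-6],[0,0,24.5],0.5],
  ],
)

```text
time_s: 12.15
eef_pos: [0.5482, 0.1602, 0.1504]
eef_rot: [0.001, -0.154, 0.988, -0.0]
wrist_force: [-0.1, -0.3, 0.5]
finger_gap: 0.5
finger_force: 0.0
```

```bash
python3 - <<'E'
from station import *
import cv2,pickle,numpy as np
s=get_state();c=read_camera("wrist");print(s["eef_pos"],s["eef_rot"],np.degrees(s["qpos"]).round(1),s["time_s"])
pickle.dump((s,c),open("w2.pkl","wb"))
cv2.imwrite("pics/w2.png",c["pixels"][:,:,::-1])
E
```

```text
[0.54816258 0.1602319  0.15037463] [ 5.94690651e-04 -1.53578211e-01  9.88136314e-01 -6.39919876e-05] [ 7.9 19.2 -6.2 64.6 -0.  -9.8] 12.15
```

View pics/w2.png

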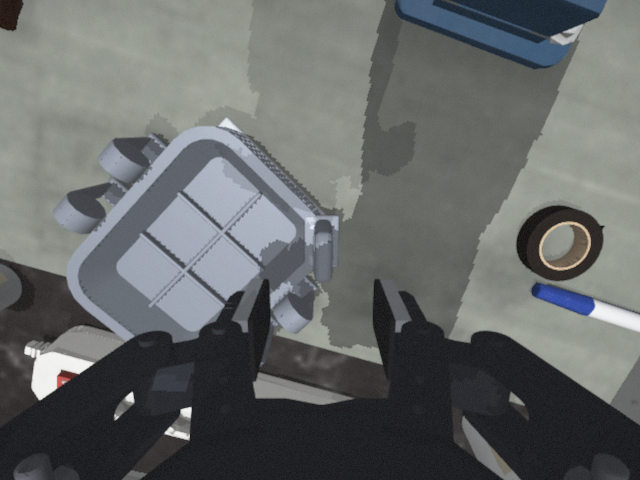

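The wrist view shows the lug at about (322,248), upright in the image and centred between the finger pads (258..385). I'll zoom in to measure it.

```bash
cat >> h.py <<'E'
from scipy.spatial.transform import Rotation as Ro
def wcam(s,c):
    q=s["eef_rot"];R=Ro.from_quat([q[1],q[2],q[3],q[0]]).as_matrix()
    T=np.eye(4);T[:3,:3]=R;T[:3,3]=s["eef_pos"];M=np.linalg.inv(T@np.array(c["tool_from_camera"]))
    return dict(K=c["K"],R=M[:3,:3],t=M[:3,3])
def proj(w,X): p=w["K"]@(w["R"]@np.array(X)+w["t"]); return p[:2]/p[2]
E
python3 - <<'E'
from h import *
s,c=pickle.load(open("w2.pkl","rb"));w=wcam(s,c)
i=c["pixels"][:,:,::-1][190:310,240:400].copy();i=cv2.resize(i,(800,600),interpolation=cv2.INTER_CUBIC)
# expected lug box from tray centre estimate
yaw=np.radians(-27.3);R=np.array([[np.cos(yaw),-np.sin(yaw)],[np.sin(yaw),np.cos(yaw)]])
for cen,col in (((.587,.0858),(0,0,255)),):
  L=np.array(cen)+R@[-.069,.049]; n=R@[-.7071,.7071];l=R@[.7071,.7071]
  print(L)
  for z in(.055,.089):
    P=np.array([(proj(w,[*(L+a*n*.005+b*l*.015),z])-[240,190])*5 for a,b in((1,1),(1,-1),(-1,-1),(-1,1))])
    cv2.polylines(i,[P.astype(np.int32)],True,col if z>.06 else (0,255,0),1)
cv2.imwrite("pics/w2c.png",i)
E
```

```text
[0.54815924 0.16098906]
```

View pics/w2c.png

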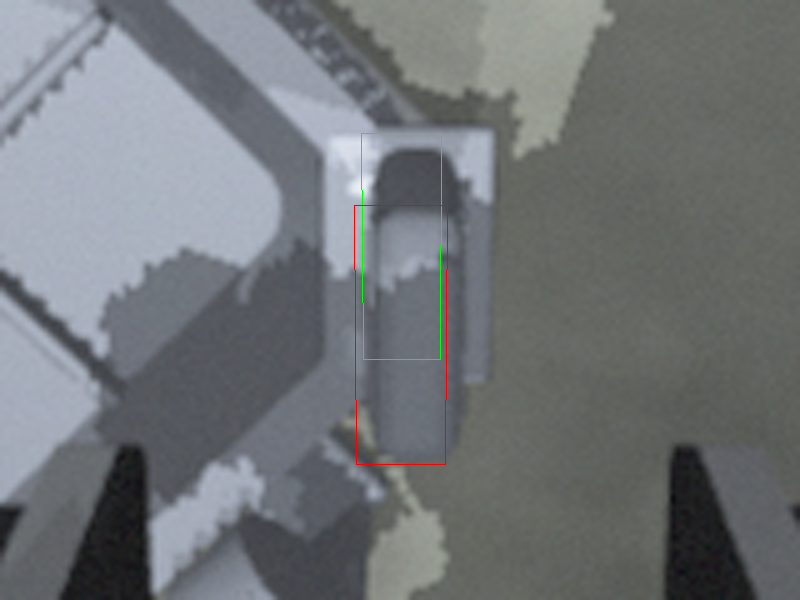

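The projected lug box matches to within about 1.5 mm, with the real lug slightly further outward, and the yaw is aligned. I'll descend and grip.

Request:
drive_tool(
  steps=[
    [[-0.05,0.2,-2],[0,0,0],0.5],
    [[-0.05,0.2,-4],[0,0,0],0.5],
    [[-0.05,0.2,-6],[0,0,0],0.5],
    [[-0.05,0.2,-7.2],[0,0,0],0.5],
    [[-0.05,0.2,-8],[0,0,0],0.5],
    [[-0.05,0.2,-8],[0,0,0],0.5],
    [[-0.05,0.2,-8],[0,0,0],0.7],
    [[-0.05,0.2,-8],[0,0,0],0.8],
  ],
  squeeze=60,
)

```text
time_s: 13.2
eef_pos: [0.5474, 0.1623, 0.0698]
eef_rot: [0.0, -0.154, 0.988, -0.0]
wrist_force: [-0.6, -0.6, -0.4]
finger_gap: 0.199
finger_force: 0.0
```

Request:
drive_tool(
  steps=[
    [[0,0,0],[0,0,0],0.85],
    [[0,0,0],[0,0,0],1],
    [[0,0,0],[0,0,0],1],
    [[0,0,0],[0,0,0],1],
    [[0,0,0],[0,0,0],1],
    [[0,0,0],[0,0,0],1],
    [[0,0,0],[0,0,0],1],
    [[0,0,0],[0,0,0],1],
  ],
)

```text
time_s: 14.2
eef_pos: [0.5472, 0.162, 0.0696]
eef_rot: [0.0, -0.154, 0.988, -0.0]
wrist_force: [-1.7, -2.8, 5.8]
finger_gap: 0.103
finger_force: 59.4
```

```bash
python3 - <<'E'
from h import *
from station import get_state
s=get_state();P=np.array(s["eef_pos"]);print(P,s["wrist_force"],s["moment"],s["finger_gap"],s["finger_force"])
yaw=np.radians(-27.3);R2=Ro.from_euler('z',yaw)
F=np.array([.5475,.1624,.054])+R2.apply([.147,-.107,0]);print("F",F)
d=R2.apply(np.array([-.147,.107,0]));d/=np.linalg.norm(d);a=np.cross(d,[0,0,1])
for th in range(1,17): print(th,((F+Ro.from_rotvec(a*np.radians(th)).apply(P-F)-P)*100).round(2),(a*th).round(2))
E
```

```text
[0.54719544 0.16199192 0.06964523] [-1.69153331 -2.83922048  5.83856667] [-0.61557896  0.28964712 -0.28525337] 0.10260567373058156 59.43796634674072
F [ 6.29051231e-01 -1.03528403e-04  5.40000000e-02]
1 [ 0.01 -0.03  0.32] [ 0.89  0.45 -0.  ]
2 [ 0.03 -0.06  0.63] [ 1.79  0.9  -0.  ]
3 [ 0.05 -0.1   0.95] [ 2.68  1.35 -0.  ]
4 [ 0.07 -0.14  1.26] [ 3.58  1.79 -0.  ]
5 [ 0.09 -0.18  1.58] [ 4.47  2.24 -0.  ]
6 [ 0.12 -0.24  1.89] [ 5.36  2.69 -0.  ]
7 [ 0.15 -0.29  2.2 ] [ 6.26  3.14 -0.  ]
8 [ 0.18 -0.35  2.51] [ 7.15  3.59 -0.  ]
9 [ 0.21 -0.42  2.82] [ 8.04  4.04 -0.  ]
10 [ 0.25 -0.49  3.13] [ 8.94  4.49 -0.  ]
11 [ 0.28 -0.57  3.44] [ 9.83  4.93 -0.  ]
12 [ 0.32 -0.65  3.74] [10.73  5.38 -0.  ]
13 [ 0.37 -0.73  4.04] [11.62  5.83 -0.  ]
14 [ 0.41 -0.82  4.35] [12.51  6.28 -0.  ]
15 [ 0.46 -0.91  4.65] [13.41  6.73 -0.  ]
16 [ 0.51 -1.01  4.94] [14.3   7.18 -0.  ]
```

Request:
drive_tool(
  steps=[
    [[0,0,0.16],[0.45,0.22,0],1],
    [[0.01,-0.03,0.32],[0.89,0.45,0],1],
    [[0.02,-0.04,0.48],[1.34,0.67,0],1],
    [[0.03,-0.06,0.63],[1.79,0.9,0],1],
    [[0.04,-0.08,0.8],[2.24,1.12,0],1],
    [[0.05,-0.1,0.95],[2.68,1.35,0],1],
    [[0.06,-0.12,1.1],[3.13,1.57,0],1],
    [[0.07,-0.14,1.26],[3.58,1.79,0],1],
  ],
)

```text
time_s: 15.2
eef_pos: [0.5476, 0.161, 0.0819]
eef_rot: [-0.011, -0.154, 0.987, 0.034]
wrist_force: [-1.5, -0.8, -5.0]
finger_gap: 0.104
finger_force: 58.3
```

Request:
drive_tool(
  steps=[
    [[0.01,-0.02,0.16],[0.45,0.22,0],1],
    [[0.02,-0.04,0.32],[0.89,0.45,0],1],
    [[0.035,-0.07,0.47],[1.34,0.67,0],1],
    [[0.05,-0.1,0.63],[1.79,0.9,0],1],
    [[0.065,-0.12,0.78],[2.24,1.12,0],1],
    [[0.08,-0.15,0.94],[2.68,1.35,0],1],
    [[0.095,-0.18,1.1],[3.13,1.57,0],1],
    [[0.11,-0.21,1.25],[3.58,1.8,0],1],
  ],
)

```text
time_s: 16.2
eef_pos: [0.5492, 0.1589, 0.0947]
eef_rot: [-0.021, -0.154, 0.986, 0.067]
wrist_force: [1.4, 4.1, -1.8]
finger_gap: 0.105
finger_force: 58.9
```

Request:
drive_tool(
  steps=[
    [[0.015,-0.035,0.16],[0.45,0.22,0],1],
    [[0.03,-0.07,0.31],[0.89,0.45,0],1],
    [[0.05,-0.1,0.47],[1.34,0.67,0],1],
    [[0.07,-0.14,0.62],[1.79,0.9,0],1],
    [[0.085,-0.18,0.78],[2.24,1.12,0],1],
    [[0.1,-0.22,0.93],[2.68,1.35,0],1],
    [[0.12,-0.26,1.08],[3.13,1.57,0],1],
    [[0.14,-0.3,1.23],[3.58,1.8,0],1],
  ],
)

```text
time_s: 17.2
eef_pos: [0.5503, 0.1557, 0.1068]
eef_rot: [-0.032, -0.153, 0.983, 0.1]
wrist_force: [2.2, 1.9, -0.9]
finger_gap: 0.107
finger_force: 59.0
```

```bash
python3 - <<'E'
from station import *
import cv2,numpy as np
s=get_state();print(s["moment"])
t=read_camera("top");c=read_camera("scene")
f=lambda i,x,y,w,h:cv2.resize(i["pixels"][y:y+h,x:x+w,::-1],(400,400),interpolation=cv2.INTER_CUBIC)
cv2.imwrite("pics/p1.png",np.hstack([f(t,230,180,120,120),f(c,230,150,130,130)]))
E
```

```text
[ 0.5102811  -0.25235175  0.12490222]
```

View pics/p1.png

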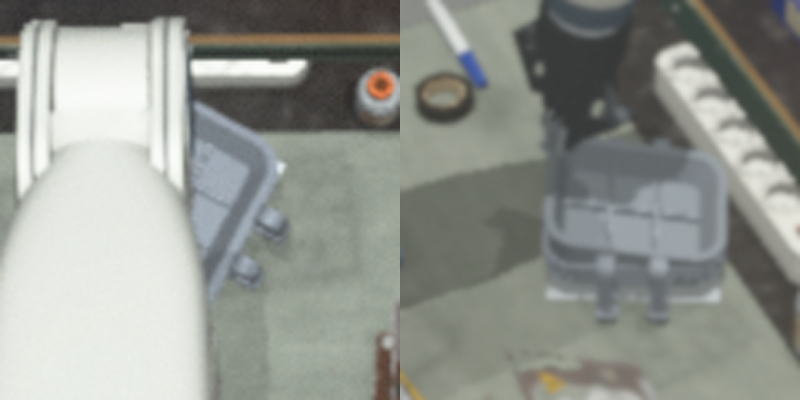

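The tray is tilted up at the lug and the stack still stands in place at (635,280) in the scene crop. I'll tilt a little more, then lift straight up.

Request:
drive_tool(
  steps=[
    [[0.04,-0.09,0.3],[0.89,0.45,0],1],
    [[0.09,-0.17,0.6],[1.79,0.9,0],1],
    [[0.14,-0.26,0.9],[2.68,1.35,0],1],
    [[0.19,-0.36,1.2],[3.58,1.8,0],1],
    [[0.19,-0.36,1.4],[3.58,1.8,0],1],
    [[0.19,-0.36,1.6],[3.58,1.8,0],1],
    [[0.19,-0.36,1.8],[3.58,1.8,0],1],
    [[0.19,-0.36,2.0],[3.58,1.8,0],1],
  ],
)

```text
time_s: 18.3
eef_pos: [0.5521, 0.1521, 0.1268]
eef_rot: [-0.043, -0.153, 0.978, 0.133]
wrist_force: [0.8, 0.5, -0.7]
finger_gap: 0.107
finger_force: 59.1
```

Request:
drive_tool(
  steps=[
    [[0,0,0.3],[0,0,0],1],
    [[0,0,0.7],[0,0,0],1],
    [[0,0,1.2],[0,0,0],1],
    [[0,0,1.8],[0,0,0],1],
    [[0,0,2.5],[0,0,0],1],
    [[0,0,3.2],[0,0,0],1],
    [[0,0,4],[0,0,0],1],
    [[0,0,5],[0,0,0],1],
  ],
)

```text
time_s: 19.3
eef_pos: [0.5522, 0.1521, 0.1773]
eef_rot: [-0.043, -0.153, 0.978, 0.133]
wrist_force: [-0.7, 0.3, -1.6]
finger_gap: 0.105
finger_force: 59.1
```

Request:
drive_tool(
  steps=[
    [[0,0,1],[0,0,0],1],
    [[0,0,2],[0,0,0],1],
    [[0,0,3],[0,0,0],1],
    [[0,0,4],[0,0,0],1],
    [[0,0,5],[-3.6,-1.8,0],1],
    [[0,0,6],[-7.2,-3.6,0],1],
    [[0,0,7],[-10.8,-5.4,0],1],
    [[0,0,8],[-14.3,-7.2,0],1],
  ],
)

```text
time_s: 20.3
eef_pos: [0.5522, 0.1522, 0.2575]
eef_rot: [0.001, -0.154, 0.988, -0.001]
wrist_force: [-0.4, -0.5, -0.8]
finger_gap: 0.103
finger_force: 59.1
```

Request:
drive_tool(
  steps=[
    [[0,0,1],[0,0,0],1],
    [[0,0,2],[0,0,0],1],
    [[0,0,3],[0,0,0],1],
    [[0,0,4],[0,0,0],1],
    [[0,0,4.5],[0,0,0],1],
    [[0,0,4.5],[0,0,0],1],
    [[0,0,4.5],[0,0,0],1],
    [[0,0,4.5],[0,0,0],1],
  ],
)

```text
time_s: 21.3
eef_pos: [0.5521, 0.1521, 0.3013]
eef_rot: [-0.0, -0.154, 0.988, 0.0]
wrist_force: [0.1, -0.8, -0.9]
finger_gap: 0.107
finger_force: 59.1
```

```bash
python3 - <<'E'
from station import *
import cv2,numpy as np,pickle
s=get_state();print(s["eef_pos"],s["eef_rot"])
w=read_camera("wrist");c=read_camera("scene");pickle.dump((s,w,c),open("w3.pkl","wb"))
f=lambda i:cv2.resize(i["pixels"][:,:,::-1],(400,300),interpolation=cv2.INTER_AREA)
z=cv2.resize(c["pixels"][110:290,210:370,::-1],(400,450),interpolation=cv2.INTER_CUBIC)
cv2.imwrite("pics/p2.png",np.hstack([np.vstack([f(w),np.zeros((150,400,3),np.uint8)]),z]))
E
```

```text
[0.55211149 0.15213425 0.30132872] [-1.89803919e-04 -1.54091757e-01  9.88056509e-01  1.69387769e-04]
```

View pics/p2.png

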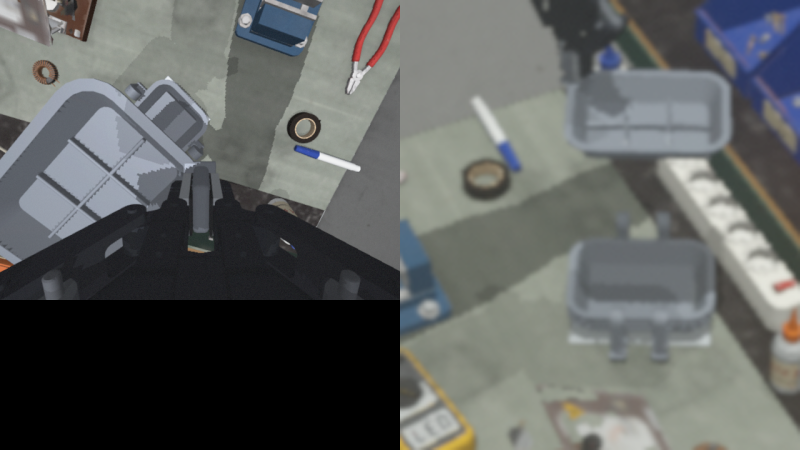

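The tray is off the stack, which still stands in place. The view shows the held tray at (650,110) in the right-hand crop, roughly level. I'll check the level by overlaying where a perfectly level rim should appear.

```bash
python3 - <<'E'
from h import *
s,w,c=pickle.load(open("w3.pkl","rb"));W=wcam(s,w)
Rz=Ro.from_euler('z',-27.3,degrees=True)
dz=s["eef_pos"][2]-.0697
L=np.array([s["eef_pos"][0],s["eef_pos"][1]+.0003,.056+dz])
cor=[L+Rz.apply([x+.069,y-.049,0]) for x,y in((-.068,-.058),(.068,-.058),(.078,-.048),(.078,.048),(.068,.058),(-.068,.058),(-.078,.048),(-.078,-.048))]
out=[]
for cam,im,(x,y,a,b) in((W,w,(0,100,320,240)),(c,c,(270,130,80,60))):
    i=cv2.resize(im["pixels"][y:y+b,x:x+a,::-1],(400,300),interpolation=cv2.INTER_CUBIC);k=400/a
    P=np.array([(proj(cam,X)-[x,y])*k for X in cor]).astype(np.int32);cv2.polylines(i,[P],True,(0,0,255),1);out.append(i)
cv2.imwrite("pics/ov.png",cv2.resize(np.hstack(out),(800,300)))
E
```

```text
(no output)
```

View pics/ov.png

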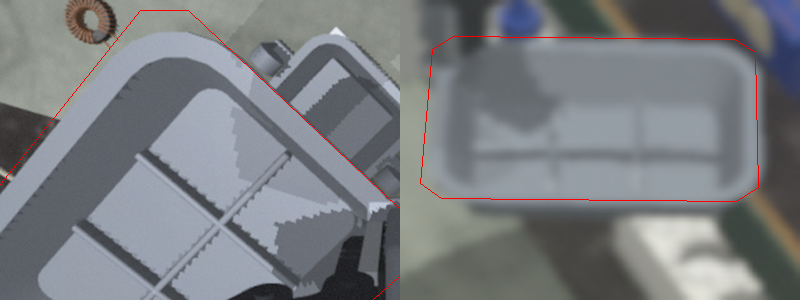

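The held rim matches the level overlay to within a few pixels, so it is within about 1–2° of level. The tray's middle is at about 0.27 m and the grip is holding at 59 N. Handing in.

```bash
python3 -c "
from station import *
s=get_state();print(s['time_s'],s['dq'].round(4),s['finger_force'])
print(hand_in())"
```

```text
21.4 [-0.0013 -0.0016  0.0012 -0.0006 -0.0001  0.0002] 59.08827066421509
the job is handed in; nothing more can be done
None
```

The job is handed in at 21.4 s: I pressed the round, square and bar keys in order, then peeled the cover tray off by its lug with the stack left standing, and it is held still, level to about 1–2°, with its middle about 27 cm up.

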